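# Hang and lock a tube carrier in the mixer's bayonet collar

## Robot

A 6-joint arm with a two-finger parallel gripper is mounted at the origin on the work surface. World frame = base frame: x ahead of the robot, y to its left, z up, the work surface at z = 0. Lengths are in m, angles in degrees, forces in N, time in s.
With the tool pointing down it reaches from about 0.3 to 0.75 m from the base axis. Payload 8.5 kg.
Tool frame: the origin (TCP) lies at the very end of the fingers, on their centre line; the grasp point (between the pads) lies 19 mm behind it; z points along the fingers, y is the line along which they close (so a half turn about z gives the same grasp; the last joint's range is limited). The gripper opens to 85 mm and grips with 20 to 120 N. Pads are 22 mm wide; open, the fingers measure 114 mm over their backs; the gripper's body (76 mm by 85 mm) begins 54 mm behind the grasp point. The pads swing forward as they close: fully open they stand 13 mm farther back than shut.
Start: joints at [-85.101, 21.807, 74.336, -0, 83.858, -12.336], TCP at [0.163, -0.525, 0.231] pointing down, gripper open.
Joint ranges: [-178.18, 178.18], [-50.72, 133.34], [12.68, 142.11], [-81.47, 261.47], [9.98, 163.14], [-165.26, 165.26]. Speed limits (degrees/s): [136.94, 136.94, 180, 180, 180, 180].

## Interface

Orientations are given as [roll, pitch, yaw] about the fixed x, y, z axes, in that order (R = Rz(yaw) Ry(pitch) Rx(roll)).
In Python, from cell import telemetry, viewer, arm gives the robot as it stands.
- The arm moves only by the tool arm_command, never from a script. Its argument "rows" is a list of rows, each an object of numbers: "fingers": the opening, from 0 (shut) to 1 (fully open); "dx", "dy", "dz": the shift along the world's x, y, z in m; "yaw": the turn about the world's z in rad. In form: [{"fingers": .., "dx": .., "dy": .., "dz": .., "yaw": ..}, ...]. A call has 1 to 8 rows; each row shifts and turns the commanded pose from where the row before left it; what a row does not reach is not made up. A row lasts 1/12 s, in which the tool goes at most 41.7 mm and 7.16 degrees, less where a joint would pass 70% of its speed; a pose out of reach is approached as far as the arm can. A call is refused whole if a number of a shift passes 0.0417 or a number of a turn 0.125, either way. A call with a gripper value outside its range is refused whole. The fingers move at their own pace and stop on an object; the grip force is fixed at half the most. Time passes only in rows, so rows that do not move let the fingers close. It gives the time, the measured TCP pose, the force, the opening and the grip force at its end, in the units of the state.
- telemetry.sense(): the state, without advancing time (a new reading comes with each control period).
- viewer.capture(name): name is "side" or "top"; returns a dict with "image" (420x560x3 uint8, red, green, blue), "mtx" (3x3 intrinsics, pixels), "R" (3x3) and "t" (3): a world point X has camera coordinates R X + t. Camera axes: x right, y down, z forward; pixel columns grow to the right and rows downward; lengths in m; the calibration is good to about 2 mm. A picture is of the moment at which its call begins. There is no depth.
- arm.close_job(): hands the job in; it is judged then, once.
The state is a dict: "clock": time; "qpos": joint angles; "qvel": joint speeds; "effort": joint torques, N m; "tool_pos": TCP position; "orientation": TCP orientation; "contact_force": force on the tool from outside, world axes, zero at the start; "wrist_torque": the same for the moment, N m; "width": opening from 0.0 (shut) to 1.0 (fully open); "gripper_force": force on a finger pad.
Only numpy, scipy, OpenCV 4.12 (cv2) and the standard library are available. Lean on these libraries where they do the work, as an engineer would, in place of code of your own. Each camera call takes 0.05 s, during which the arm holds its last target. There are 200 camera calls.

## Task

Take the tube carrier that has the two side lugs, hang it in the mixer's collar by letting its lugs down through the two gaps, then twist it clockwise (seen from above) under the hook lips until the lugs drop into the locking notches, and let go. Feel your way gently, without ramming the carrier or forcing it against the collar, and leave the spare carrier, dish, tape roll and bottle where they stand.

Things in the scene. Friction and masses are not known exactly. Their poses are not given: they have to be found in the camera images.
- carrier: The loose tube carrier with lugs, upright on the bench, 0.15-0.31 kg; origin at the centre of its underside, z up its axis. Round grey cup, 52 mm diameter, 56 mm high, foot chamfered to 42 mm over the lowest 6 mm; six white tube caps reach 70 mm. Two lugs stick out along +x and -x (see carrier_lug), a grip bar tops it (see carrier_grip). Alike after a half turn.
- carrier_lug (a point): On the carrier's axis at the height of the lugs' undersides, 24 mm above its origin. The two identical aluminium lugs lie along the carrier's +x and -x, reach 44 mm from the axis, are 12 mm wide (along y) and 7 mm thick.
- carrier_grip (a point): Centre of the carrier's upright aluminium grip bar, 95 mm above its origin. The bar is 46 mm long along the carrier's x (the line of the lugs), 16 mm thick along y, 30 mm tall (80 to 110 mm above the origin), on a 14 mm stem.
- mixer: The mixer, fixed: grey housing 150 x 150 mm, 50 mm high; origin at the centre of its underside on the bench, z up. On it, coaxial, stands a rigid aluminium bayonet collar, outer diameter 100 mm, 50 mm tall, bore 56 mm, open down to the housing's top. The collar sits on a drive head whose brake holds over 4 N m.
- collar_top (a point): On the collar's axis at its flat top, 100 mm above the mixer's origin. Two opposite entry gaps, 15 mm wide, run from bore to rim, roughly along the mixer's +y and -y, but the head has stopped up to 0.5 rad either way of that. This angle is not measured (this point turns with the housing only): see it or feel for it, sliding the lugs round the top, which is level but for the gaps.
- collar_ledge (a point): On the axis at the height of the ledge below each gap, 83 mm above the mixer's origin (lugs on it: carrier origin at 59 mm). From the gap it runs clockwise (from above) under a hook lip, whose underside is at 94 mm, to the notch. The gap's counter-clockwise side is a stop wall down to the ledge.
- collar_notch (a point): On the axis at the floor of the two locking notches, 77 mm above the mixer's origin, 6 mm below the ledge (locked: carrier origin at 53 mm). Each notch is centred 45 degrees clockwise of its gap, under the lip, 15 mm wide; its far side is a rigid stop wall up to the lip.
- spare: A carrier with the same cup and caps, but without lugs and with a round knob (28 mm diameter, top at 100 mm) in place of the grip bar, loose on the bench, not wanted. Which of the two stands where varies. Origin: centre of its underside.
- dish: Bystander: flat clear lidded dish, 90 mm diameter, 18 mm high, loose. Origin: centre of its underside.
- tape: Bystander: roll of pale tape lying flat, 80 mm diameter, 20 mm high, loose. Origin: centre of its underside.
- bottle: Bystander: amber bottle, 56 mm diameter, 120 mm high, loose. Origin: centre of its underside.

How it is judged (in metres and radians):
On the way:
1. the carrier hangs in the collar, its lugs through the gaps and on or just above the ledge (horizontal distance between carrier and mixer below 0.004 m and z of carrier in the frame of mixer between 0.0565 and 0.063 m), for 0.1 s.
At the end, for the whole second after the job is handed in: The carrier hangs upright (within 0.06 rad) in the collar, within 4 mm of its axis, both lugs down in the locking notches (carrier origin 50 to 55 mm above the mixer's), at rest and released; spare carrier, dish, tape and bottle within 30 mm of where they stood (horizontal distance between carrier and mixer below 0.004 m and z of carrier in the frame of mixer between 0.05 and 0.055 m and angle between carrier's own z axis and vertical below 0.06 rad and linear speed of carrier below 0.02 m/s and distance of each of spare, dish, tape, bottle from where it was at the start of the episode below 0.03 m); the robot touches nothing.
It fails at once if the carrier is rammed or forced against the mixer with more than 100 N (contact force between carrier and mixer above 100 N).
It fails at once if a bystander (spare carrier, dish, tape, bottle) is moved more than 30 mm (distance of any of spare, dish, tape, bottle from where it was at the start of the episode above 0.03 m).
It also fails if it takes over 69 s, if anything falls off the work surface, if the arm or the gripper's body presses on something with over 40 N, if the wrist force passes 120 N, or if a joint passes its speed limit or range.

## Working session

There is one attempt and no reset: what is moved stays moved. The work goes in short steps, Python scripts to look and compute and a tool call to move; the robot and the scene stay as the last step left them, time stands still between calls to the robot, and variables do not carry over. Pictures are saved under pics/ and viewed, at most 10 in all, crops included, and the job is handed in when it is done.

Besides the shell and the picture viewer there is one more tool, called after "Request:" by a JSON object that holds its "name" and its "arguments", one argument or row to a line. arm_command: Moves the arm, as the interface text tells. Its arguments: {"type":"object","properties":{"rows":{"type":"array","items":{"type":"object","properties":{"fingers":{"type":"number"},"dx":{"type":"number"},"dy":{"type":"number"},"dz":{"type":"number"},"yaw":{"type":"number"}}}}},"required":["rows"]}

```bash
mkdir -p pics
cat > h.py <<'E'
import numpy as np, cv2
from cell import telemetry, viewer, arm
def snap(name, fn, crop=None, s=1):
    c=viewer.capture(name); im=cv2.cvtColor(c['image'],cv2.COLOR_RGB2BGR)
    np.savez('cam_%s.npz'%name, mtx=c['mtx'],R=c['R'],t=c['t'],im=im)
    if crop: x0,y0,x1,y1=crop; im=im[y0:y1,x0:x1]
    if s!=1: im=cv2.resize(im,None,fx=s,fy=s,interpolation=cv2.INTER_CUBIC)
    cv2.imwrite('pics/'+fn,im)
def cam(n): d=np.load('cam_%s.npz'%n); return d['mtx'],d['R'],d['t']
def ray(n,u,v,z):
    K,R,t=cam(n); d=R.T@np.linalg.solve(K,[u,v,1.]); o=-R.T@t
    return o+d*(z-o[2])/d[2]
def proj(n,X):
    K,R,t=cam(n); p=K@(R@np.array(X)+t); return p[:2]/p[2]
E
python3 - <<'E'
from h import *
s=telemetry.sense(); print(s)
snap('top','top1.png'); snap('side','side1.png')
for n in('top','side'):
    K,R,t=cam(n); print(n,K[0,0],(-R.T@t).round(3),R.round(2).tolist())
E
```

```text
{'clock': 0.0, 'qpos': array([-8.51025603e+01,  2.18428692e+01,  7.43854918e+01,  1.00930325e-03,
        8.38558921e+01, -1.23365477e+01]), 'qvel': array([ 0.03301063,  0.03251957,  0.03541454,  0.01124662, -0.09788856,
       -0.03348474]), 'effort': array([-1.12950647e-05, -4.48447537e+01, -2.31272453e+01, -2.88793344e-04,
        4.63409582e-03, -3.27891723e-05]), 'tool_pos': array([ 0.16292142, -0.52501862,  0.23068981]), 'orientation': array([-1.79917907e+02, -1.89811658e-02,  1.72338651e+01]), 'contact_force': array([0.2148707 , 0.0058942 , 0.44496234]), 'wrist_torque': array([ 0.00130916,  0.02970393, -0.03777007]), 'gripper_force': 0.0, 'width': 1.0019101650294906}
top 536.4335312664551 [ 0.23  -0.105  1.438] [[0.01, -1.0, -0.01], [-0.98, -0.0, -0.19], [0.19, 0.01, -0.98]]
side 460.2441192667339 [0.44  0.966 0.761] [[-1.0, -0.04, 0.02], [-0.04, 0.53, -0.85], [0.03, -0.85, -0.53]]
```

View pics/top1.png

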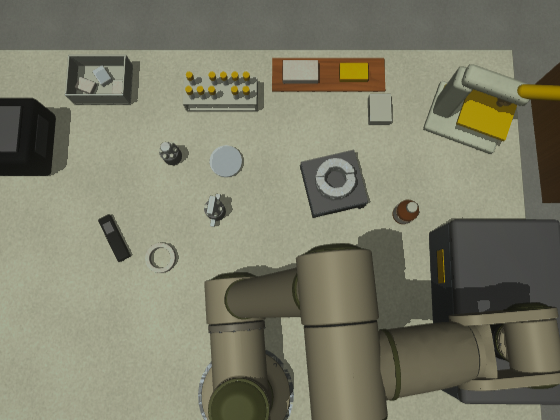

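View pics/side1.png

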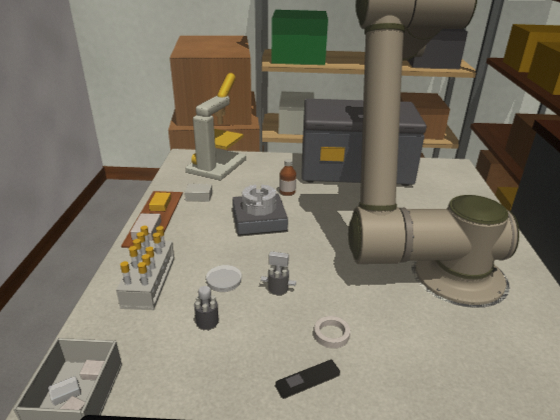

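The top view shows the carrier with lugs at about (214,208), the spare at (171,152), the dish at (226,161), the tape at (162,257), the mixer at (335,180) and the bottle at (407,210). In the side view the carrier is at (279,275) and the mixer at (260,210). I'll enlarge both in the top view.

Run:
```python
import cv2, numpy as np
from h import *
im=np.load('cam_top.npz')['im']
a=cv2.resize(im[175:240,185:250],(400,400),interpolation=cv2.INTER_CUBIC)   # scale 6.154
b=cv2.resize(im[140:225,293:378],(400,400),interpolation=cv2.INTER_CUBIC)   # scale 4.706
cv2.imwrite('pics/crop1.png',np.hstack([a,b]))
```

```text
(no output)
```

View pics/crop1.png

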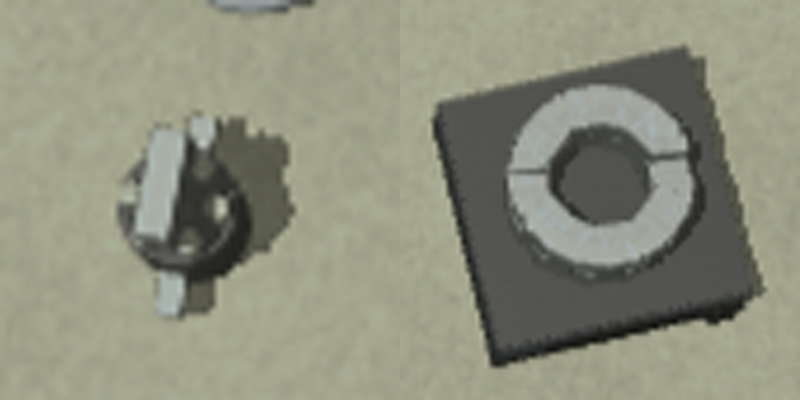

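The carrier's lugs run roughly along +x. The bar's centre is near crop (160,182), and the lug tips are at (203,120) and (171,312). The collar's gaps show as dark far walls at (530,172) and (668,156), with the gaps lying just below those lines. I'll rectify the planes of interest to metric scale.

```bash
cat >> h.py <<'E'
def rect(n,c,z,half=0.06,N=400,im=None):
    # metric view: right = -y, up = +x, centred at c
    im=np.load('cam_%s.npz'%n)['im'] if im is None else im
    w=[(c[0]+half,c[1]+half),(c[0]+half,c[1]-half),(c[0]-half,c[1]-half),(c[0]-half,c[1]+half)]
    src=np.float32([proj(n,(*p,z)) for p in w]); dst=np.float32([[0,0],[N,0],[N,N],[0,N]])
    return cv2.warpPerspective(im,cv2.getPerspectiveTransform(src,dst),(N,N),flags=cv2.INTER_CUBIC)
def unrect(c,p,half=0.06,N=400):
    return np.array([c[0]+half-p[1]*2*half/N, c[1]+half-p[0]*2*half/N])
E
python3 - <<'E'
from h import *
for nm,u,v,z in [('collar',335,177.4,.1),('bar',211,204.6,.11),('lugA',218,194.6,.031),('lugB',212.8,225.6,.031),('spareknob',169,146,.1),('dish',226,161,.018),('tape',162,257,.02),('bottle',411,206,.12)]:
    print(nm,ray('top',u,v,z).round(4))
print('sideknob',ray('side',260,190,.1), ray('side',279,258,.11))
c=ray('top',335,177.4,.1)[:2].round(3); k=ray('top',215,210,.031)[:2].round(3); print(c,k)
a=np.hstack([rect('top',c,.1),rect('side',c,.1)]); cv2.imwrite('pics/r1.png',a)
a=np.hstack([rect('top',k,.031),rect('top',k,.11)]); cv2.imwrite('pics/r2.png',a)
E
```

```text
collar [ 0.5453 -0.2278  0.1   ]
bar [0.4716 0.0862 0.11  ]
lugA [0.5133 0.0796 0.031 ]
lugB [0.4295 0.0911 0.031 ]
spareknob [0.6276 0.2013 0.1   ]
dish [0.6098 0.062  0.018 ]
tape [0.3467 0.2247 0.02  ]
bottle [ 0.4681 -0.4141  0.12  ]
sideknob [ 0.54600308 -0.24099958  0.1       ] [0.47245825 0.10403844 0.11      ]
[ 0.545 -0.228] [0.471 0.087]
```

View pics/r1.png

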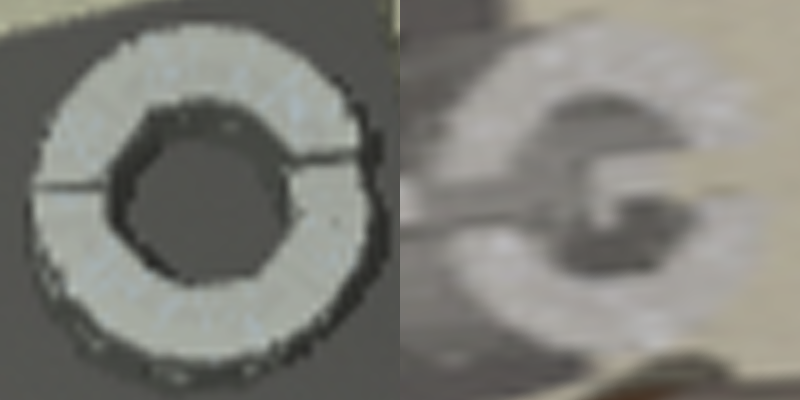

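View pics/r2.png

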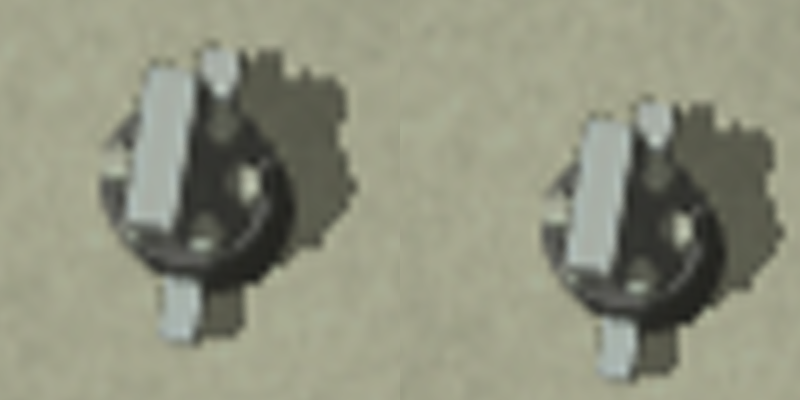

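Measurements from the rectified views:

| Feature | Position (x, y) in m | Line direction | Size check |
|---|---|---|---|
| Carrier | (0.4727, 0.0868) | lugs at about -7.8° | lug span 88.4 mm (given 88) |
| Collar | (0.547, -0.2285) | gaps at about 96.6° / -83.4° | wall offset 7.7 mm (given 7.5) |

The side view agrees on which side of the dark lines the gaps lie. I'll move above the carrier.

Request:
{"name": "arm_command", "arguments": {
  "rows": [
    {"dx": 0.0163, "dy": 0.0322, "yaw": -0.023},
    {"dx": 0.0163, "dy": 0.0322, "yaw": -0.023},
    {"dx": 0.0163, "dy": 0.0322, "yaw": -0.023},
    {"dx": 0.0163, "dy": 0.0322, "yaw": -0.023},
    {"dx": 0.0163, "dy": 0.0322, "yaw": -0.023},
    {"dx": 0.0163, "dy": 0.0322, "yaw": -0.023},
    {"dx": 0.0163, "dy": 0.0322, "yaw": -0.023},
    {"dx": 0.0163, "dy": 0.0322, "yaw": -0.023}
  ]
}}

```text
validation failed for argument at $.ro...
```

Request:
{"name": "arm_command", "arguments": {
  "rows": [
    {"dx": 0.0163, "dy": 0.0322, "yaw": -0.023},
    {"dx": 0.0163, "dy": 0.0322, "yaw": -0.023},
    {"dx": 0.0163, "dy": 0.0322, "yaw": -0.023},
    {"dx": 0.0163, "dy": 0.0322, "yaw": -0.023},
    {"dx": 0.0163, "dy": 0.0322, "yaw": -0.023},
    {"dx": 0.0163, "dy": 0.0322, "yaw": -0.023},
    {"dx": 0.0163, "dy": 0.0322, "yaw": -0.023},
    {"dx": 0.0163, "dy": 0.0322, "yaw": -0.023}
  ]
}}

```text
validation failed for argument at $.ro...
```

Request:
{"name": "arm_command", "arguments": {
  "rows": [
    {"dx": 0.0163, "dy": 0.0322, "yaw": -0.023},
    {"dx": 0.0163, "dy": 0.0322, "yaw": -0.023},
    {"dx": 0.0163, "dy": 0.0322, "yaw": -0.023},
    {"dx": 0, "fingers": 1}
  ]
}}

```text
validation failed for argument at $.ro...
```

All five fields are probably required, so I'll test that with one call.

Request:
{"name": "arm_command", "arguments": {
  "rows": [
    {"fingers": 1, "dx": 0.0163, "dy": 0.0322, "dz": 0, "yaw": -0.023},
    {"fingers": 1, "dx": 0.0163, "dy": 0.0322, "dz": 0, "yaw": -0.023},
    {"fingers": 1, "dx": 0.0163, "dy": 0.0322, "dz": 0, "yaw": -0.023},
    {"fingers": 1, "dx": 0.0163, "dy": 0.0322, "dz": 0, "yaw": -0.023},
    {"fingers": 1, "dx": 0.0163, "dy": 0.0322, "dz": 0, "yaw": -0.023},
    {"fingers": 1, "dx": 0.0163, "dy": 0.0322, "dz": 0, "yaw": -0.023},
    {"fingers": 1, "dx": 0.0163, "dy": 0.0322, "dz": 0, "yaw": -0.023},
    {"fingers": 1, "dx": 0.0163, "dy": 0.0322, "dz": 0, "yaw": -0.023}
  ]
}}

```text
clock: 0.77
tool_pos: [0.2936, -0.2659, 0.2312]
orientation: [-180.0, 0.0, 6.6]
contact_force: [0.5, -0.4, -0.3]
width: 1.001
gripper_force: 0.0
```

Request:
{"name": "arm_command", "arguments": {
  "rows": [
    {"fingers": 1, "dx": 0.0163, "dy": 0.0322, "dz": 0, "yaw": -0.023},
    {"fingers": 1, "dx": 0.0163, "dy": 0.0322, "dz": 0, "yaw": -0.023},
    {"fingers": 1, "dx": 0.0163, "dy": 0.0322, "dz": 0, "yaw": -0.023},
    {"fingers": 1, "dx": 0.0163, "dy": 0.0322, "dz": 0, "yaw": -0.023},
    {"fingers": 1, "dx": 0.0163, "dy": 0.0322, "dz": 0, "yaw": -0.023},
    {"fingers": 1, "dx": 0.0163, "dy": 0.0322, "dz": 0, "yaw": -0.023},
    {"fingers": 1, "dx": 0.0163, "dy": 0.0322, "dz": 0, "yaw": -0.023},
    {"fingers": 1, "dx": 0.0163, "dy": 0.0322, "dz": 0, "yaw": -0.023}
  ]
}}

```text
clock: 1.43
tool_pos: [0.424, -0.0081, 0.2312]
orientation: [-180.0, 0.0, -3.9]
contact_force: [-0.2, -1.4, 0.6]
width: 0.995
gripper_force: 0.0
```

Request:
{"name": "arm_command", "arguments": {
  "rows": [
    {"fingers": 1, "dx": 0.0163, "dy": 0.0322, "dz": 0, "yaw": -0.023},
    {"fingers": 1, "dx": 0.0163, "dy": 0.0322, "dz": 0, "yaw": -0.023},
    {"fingers": 1, "dx": 0.0163, "dy": 0.0322, "dz": 0, "yaw": -0.023},
    {"fingers": 1, "dx": 0, "dy": 0, "dz": -0.02, "yaw": 0},
    {"fingers": 1, "dx": 0, "dy": 0, "dz": -0.02, "yaw": 0},
    {"fingers": 1, "dx": 0, "dy": 0, "dz": 0, "yaw": 0}
  ]
}}

```text
clock: 1.93
tool_pos: [0.4709, 0.0872, 0.188]
orientation: [180.0, 0.4, -7.7]
contact_force: [-0.3, 0.5, -1.3]
width: 1.0
gripper_force: 0.0
```

Request:
{"name": "arm_command", "arguments": {
  "rows": [
    {"fingers": 1, "dx": 0.0015, "dy": -0.0004, "dz": -0.018, "yaw": 0},
    {"fingers": 1, "dx": 0, "dy": 0, "dz": -0.018, "yaw": 0},
    {"fingers": 1, "dx": 0, "dy": 0, "dz": -0.018, "yaw": 0},
    {"fingers": 1, "dx": 0, "dy": 0, "dz": -0.018, "yaw": 0},
    {"fingers": 1, "dx": 0, "dy": 0, "dz": -0.018, "yaw": 0},
    {"fingers": 1, "dx": 0, "dy": 0, "dz": -0.018, "yaw": 0},
    {"fingers": 1, "dx": 0, "dy": 0, "dz": -0.005, "yaw": 0},
    {"fingers": 1, "dx": 0, "dy": 0, "dz": 0, "yaw": 0}
  ]
}}

```text
clock: 2.6
tool_pos: [0.4739, 0.0858, 0.078]
orientation: [180.0, 0.1, -7.8]
contact_force: [0.2, 0.3, -0.1]
width: 1.002
gripper_force: 0.0
```

Request:
{"name": "arm_command", "arguments": {
  "rows": [
    {"fingers": 0, "dx": 0, "dy": 0, "dz": 0, "yaw": 0},
    {"fingers": 0, "dx": 0, "dy": 0, "dz": 0, "yaw": 0},
    {"fingers": 0, "dx": 0, "dy": 0, "dz": 0, "yaw": 0},
    {"fingers": 0, "dx": 0, "dy": 0, "dz": 0, "yaw": 0},
    {"fingers": 0, "dx": 0, "dy": 0, "dz": 0, "yaw": 0},
    {"fingers": 0, "dx": 0, "dy": 0, "dz": 0, "yaw": 0},
    {"fingers": 0, "dx": 0, "dy": 0, "dz": 0, "yaw": 0},
    {"fingers": 0, "dx": 0, "dy": 0, "dz": 0, "yaw": 0}
  ]
}}

```text
clock: 3.27
tool_pos: [0.4744, 0.0862, 0.0787]
orientation: [-180.0, -0.0, -7.8]
contact_force: [0.8, 1.4, 3.1]
width: 0.179
gripper_force: 58.9
```

Gripped: the opening is about 15 mm on the 16 mm bar. I'll lift and carry it over to the mixer.

Request:
{"name": "arm_command", "arguments": {
  "rows": [
    {"fingers": 0, "dx": 0, "dy": 0, "dz": 0.005, "yaw": 0},
    {"fingers": 0, "dx": 0, "dy": 0, "dz": 0.02, "yaw": 0},
    {"fingers": 0, "dx": 0, "dy": 0, "dz": 0.02, "yaw": 0},
    {"fingers": 0, "dx": 0, "dy": 0, "dz": 0.02, "yaw": 0},
    {"fingers": 0, "dx": 0, "dy": 0, "dz": 0.02, "yaw": 0},
    {"fingers": 0, "dx": 0, "dy": 0, "dz": 0.02, "yaw": 0},
    {"fingers": 0, "dx": 0, "dy": 0, "dz": 0.02, "yaw": 0},
    {"fingers": 0, "dx": 0, "dy": 0, "dz": 0, "yaw": 0}
  ]
}}

```text
clock: 3.93
tool_pos: [0.4752, 0.086, 0.2065]
orientation: [-180.0, -0.3, -7.8]
contact_force: [0.9, -0.3, -3.0]
width: 0.178
gripper_force: 58.9
```

Request:
{"name": "arm_command", "arguments": {
  "rows": [
    {"fingers": 0, "dx": 0.0045, "dy": -0.0197, "dz": 0, "yaw": 0.114},
    {"fingers": 0, "dx": 0.0045, "dy": -0.0197, "dz": 0, "yaw": 0.114},
    {"fingers": 0, "dx": 0.0045, "dy": -0.0197, "dz": 0, "yaw": 0.114},
    {"fingers": 0, "dx": 0.0045, "dy": -0.0197, "dz": 0, "yaw": 0.114},
    {"fingers": 0, "dx": 0.0045, "dy": -0.0197, "dz": 0, "yaw": 0.114},
    {"fingers": 0, "dx": 0.0045, "dy": -0.0197, "dz": 0, "yaw": 0.114},
    {"fingers": 0, "dx": 0.0045, "dy": -0.0197, "dz": 0, "yaw": 0.114},
    {"fingers": 0, "dx": 0.0045, "dy": -0.0197, "dz": 0, "yaw": 0.114}
  ]
}}

```text
clock: 4.6
tool_pos: [0.5096, -0.0724, 0.2019]
orientation: [-179.9, 0.1, 44.8]
contact_force: [-0.1, 0.0, -2.3]
width: 0.177
gripper_force: 59.0
```

Request:
{"name": "arm_command", "arguments": {
  "rows": [
    {"fingers": 0, "dx": 0.0045, "dy": -0.0197, "dz": 0, "yaw": 0.114},
    {"fingers": 0, "dx": 0.0045, "dy": -0.0197, "dz": 0, "yaw": 0.114},
    {"fingers": 0, "dx": 0.0045, "dy": -0.0197, "dz": 0, "yaw": 0.114},
    {"fingers": 0, "dx": 0.0045, "dy": -0.0197, "dz": 0, "yaw": 0.114},
    {"fingers": 0, "dx": 0.0045, "dy": -0.0197, "dz": 0, "yaw": 0.114},
    {"fingers": 0, "dx": 0.0045, "dy": -0.0197, "dz": 0, "yaw": 0.114},
    {"fingers": 0, "dx": 0.0045, "dy": -0.0197, "dz": 0, "yaw": 0.114},
    {"fingers": 0, "dx": 0.0045, "dy": -0.0197, "dz": 0, "yaw": 0.114}
  ]
}}

```text
clock: 5.27
tool_pos: [0.5457, -0.2299, 0.2016]
orientation: [-179.9, -0.1, 97.0]
contact_force: [0.1, 0.2, -3.1]
width: 0.18
gripper_force: 59.0
```

Run:
```python
from h import *
snap('side','x.png'); snap('top','y.png')
s=telemetry.sense(); print(s['tool_pos'],s['orientation'],s['qpos'].round(1),s['contact_force'],s['width'])
u,v=proj('side',(.547,-.2285,.13)); t=np.load('cam_side.npz')['im']; x,y=int(u)-50,int(v)-65
a=cv2.resize(t[y:y+130,x:x+100],None,fx=4,fy=4,interpolation=cv2.INTER_CUBIC); print(x,y)
u,v=proj('top',(.547,-.2285,.13)); t=np.load('cam_top.npz')['im']; x,y=int(u)-50,int(v)-65; print(x,y)
b=cv2.resize(t[y:y+130,x:x+100],None,fx=4,fy=4,interpolation=cv2.INTER_CUBIC)
cv2.imwrite('pics/hover.png',np.hstack([a,b]))
```

```text
[ 0.54589919 -0.23152721  0.20121527] [-1.79874251e+02 -4.70770814e-02  9.67396184e+01] [-34.4  27.4  70.1  -0.   82.6 -41.1] [-0.08109772  0.13810945 -3.09353882] 0.1769833543873282
209 118
286 109
```

View pics/hover.png

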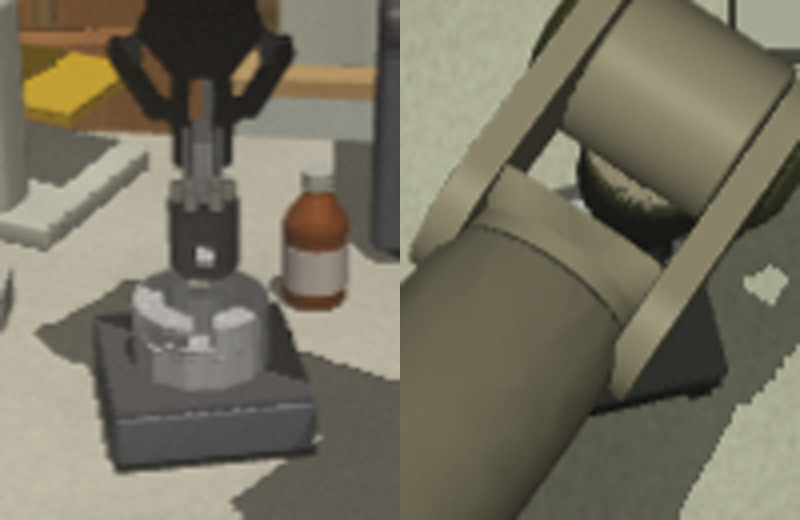

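The side view shows the carrier upright over the collar, with the near lug tip at (205,256) in the crop, just above the near gap at about (203,328). The top view is blocked by the arm. I'll correct y and check numerically.

Request:
{"name": "arm_command", "arguments": {
  "rows": [
    {"fingers": 0, "dx": 0.001, "dy": 0.003, "dz": 0, "yaw": 0},
    {"fingers": 0, "dx": 0, "dy": 0, "dz": 0, "yaw": 0},
    {"fingers": 0, "dx": 0, "dy": 0, "dz": 0, "yaw": 0},
    {"fingers": 0, "dx": 0, "dy": 0, "dz": 0, "yaw": 0}
  ]
}}

```text
clock: 5.7
tool_pos: [0.5471, -0.2252, 0.2033]
orientation: [-180.0, -0.0, 96.7]
contact_force: [-0.2, 0.5, -3.7]
width: 0.178
gripper_force: 58.9
```

Run:
```python
from h import *
P=[]
for i in range(5):
    snap('side','x.png'); s=telemetry.sense(); P.append(np.r_[s['tool_pos'],s['orientation'][2]])
print(np.round(P,4)); p=np.mean(P,0); print(p)
im=np.load('cam_side.npz')['im']; x,y=230,145
S=8; a=cv2.resize(im[y:y+72,x:x+64],None,fx=S,fy=S,interpolation=cv2.INTER_CUBIC); cv2.imwrite('pics/hover2.png',a)
f=lambda X:((proj('side',X)-[x,y]+.5)*S).round(0)
th=np.radians(p[3]); d=np.array([np.cos(th),np.sin(th)]); n=np.array([-d[1],d[0]])
C=np.r_[p[:2],p[2]-.078]
print('lug near tip corners',[f((*(C[:2]+.044*d+s*.006*n),C[2]+h)).tolist() for s in(-1,1) for h in (.024,.031)])
print('cup bottom L/R', f(C+[.026,0,.006]),f(C+[-.026,0,.006]))
g=np.radians(96.6); d=np.array([np.cos(g),np.sin(g)]); n=np.array([-d[1],d[0]]); M=np.array([.547,-.2285])
print('gap rim top/ledge',[f((*(M+.049*d+s*.0075*n),h)).tolist() for s in(-1,1) for h in (.1,.083)])
print('collar L/R top',f((.597,-.2285,.1)),f((.497,-.2285,.1)))
```

```text
[[ 0.5471 -0.2254  0.2034 96.7224]
 [ 0.5471 -0.2255  0.2034 96.7185]
 [ 0.5471 -0.2257  0.2034 96.7154]
 [ 0.5471 -0.2258  0.2034 96.7112]
 [ 0.5471 -0.2259  0.2034 96.7066]]
[ 0.54712929 -0.22565144  0.2034127  96.71482694]
lug near tip corners [[223.0, 322.0], [223.0, 304.0], [257.0, 321.0], [257.0, 303.0]]
cup bottom L/R [166. 306.] [308. 311.]
gap rim top/ledge [[222.0, 446.0], [222.0, 487.0], [263.0, 445.0], [264.0, 486.0]]
collar L/R top [104. 375.] [373. 385.]
```

View pics/hover2.png

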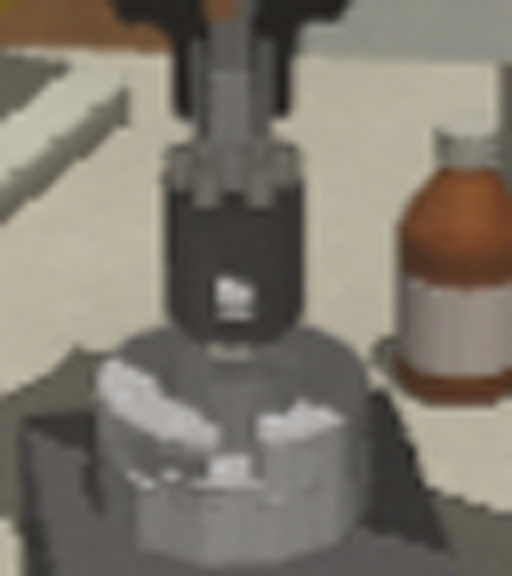

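In the side view the collar spans x 97–367 (predicted 104–373), the gap 217–260 (predicted 222–263) and the lug tip 215–255 (predicted 223–257). All three share the same small camera offset, so the lug lines up with the gap to about 0.5 mm. I'll descend gently.

Request:
{"name": "arm_command", "arguments": {
  "rows": [
    {"fingers": 0, "dx": 0, "dy": -0.001, "dz": -0.005, "yaw": 0},
    {"fingers": 0, "dx": 0, "dy": 0, "dz": -0.005, "yaw": 0},
    {"fingers": 0, "dx": 0, "dy": 0, "dz": -0.005, "yaw": 0},
    {"fingers": 0, "dx": 0, "dy": 0, "dz": -0.005, "yaw": 0},
    {"fingers": 0, "dx": 0, "dy": 0, "dz": -0.003, "yaw": 0},
    {"fingers": 0, "dx": 0, "dy": 0, "dz": -0.002, "yaw": 0},
    {"fingers": 0, "dx": 0, "dy": 0, "dz": 0, "yaw": 0},
    {"fingers": 0, "dx": 0, "dy": 0, "dz": 0, "yaw": 0}
  ]
}}

```text
clock: 6.62
tool_pos: [0.5472, -0.2271, 0.1783]
orientation: [-180.0, 0.0, 96.7]
contact_force: [0.3, -0.4, -3.4]
width: 0.173
gripper_force: 58.9
```

Request:
{"name": "arm_command", "arguments": {
  "rows": [
    {"fingers": 0, "dx": 0, "dy": 0, "dz": -0.001, "yaw": 0},
    {"fingers": 0, "dx": 0, "dy": 0, "dz": -0.001, "yaw": 0},
    {"fingers": 0, "dx": 0, "dy": 0, "dz": -0.001, "yaw": 0},
    {"fingers": 0, "dx": 0, "dy": 0, "dz": -0.001, "yaw": 0},
    {"fingers": 0, "dx": 0, "dy": 0, "dz": 0, "yaw": 0}
  ]
}}

```text
clock: 7.03
tool_pos: [0.5471, -0.227, 0.1741]
orientation: [-180.0, -0.0, 96.7]
contact_force: [0.0, -1.0, -2.0]
width: 0.178
gripper_force: 58.9
```

Request:
{"name": "arm_command", "arguments": {
  "rows": [
    {"fingers": 0, "dx": 0, "dy": 0, "dz": -0.001, "yaw": 0},
    {"fingers": 0, "dx": 0, "dy": 0, "dz": -0.001, "yaw": 0},
    {"fingers": 0, "dx": 0, "dy": 0, "dz": -0.001, "yaw": 0},
    {"fingers": 0, "dx": 0, "dy": 0, "dz": -0.001, "yaw": 0},
    {"fingers": 0, "dx": 0, "dy": 0, "dz": 0, "yaw": 0}
  ]
}}

```text
clock: 7.45
tool_pos: [0.5471, -0.227, 0.17]
orientation: [-180.0, -0.0, 96.7]
contact_force: [0.4, -1.0, -2.9]
width: 0.176
gripper_force: 58.9
```

Request:
{"name": "arm_command", "arguments": {
  "rows": [
    {"fingers": 0, "dx": 0, "dy": 0, "dz": -0.002, "yaw": 0},
    {"fingers": 0, "dx": 0, "dy": 0, "dz": -0.002, "yaw": 0},
    {"fingers": 0, "dx": 0, "dy": 0, "dz": -0.002, "yaw": 0},
    {"fingers": 0, "dx": 0, "dy": 0, "dz": -0.002, "yaw": 0},
    {"fingers": 0, "dx": 0, "dy": 0, "dz": -0.002, "yaw": 0},
    {"fingers": 0, "dx": 0, "dy": 0, "dz": -0.002, "yaw": 0},
    {"fingers": 0, "dx": 0, "dy": 0, "dz": 0, "yaw": 0}
  ]
}}

```text
clock: 8.03
tool_pos: [0.547, -0.227, 0.1578]
orientation: [-180.0, -0.0, 96.7]
contact_force: [1.0, 0.7, -3.5]
width: 0.175
gripper_force: 58.9
```

Request:
{"name": "arm_command", "arguments": {
  "rows": [
    {"fingers": 0, "dx": 0, "dy": 0, "dz": -0.001, "yaw": 0},
    {"fingers": 0, "dx": 0, "dy": 0, "dz": -0.001, "yaw": 0},
    {"fingers": 0, "dx": 0, "dy": 0, "dz": -0.001, "yaw": 0},
    {"fingers": 0, "dx": 0, "dy": 0, "dz": -0.001, "yaw": 0},
    {"fingers": 0, "dx": 0, "dy": 0, "dz": -0.0005, "yaw": 0},
    {"fingers": 0, "dx": 0, "dy": 0, "dz": 0, "yaw": 0}
  ]
}}

```text
clock: 8.53
tool_pos: [0.5471, -0.2271, 0.1537]
orientation: [-180.0, -0.0, 96.7]
contact_force: [-0.0, -0.1, -2.7]
width: 0.182
gripper_force: 58.9
```

Request:
{"name": "arm_command", "arguments": {
  "rows": [
    {"fingers": 0, "dx": 0, "dy": 0, "dz": -0.001, "yaw": 0},
    {"fingers": 0, "dx": 0, "dy": 0, "dz": -0.001, "yaw": 0},
    {"fingers": 0, "dx": 0, "dy": 0, "dz": -0.001, "yaw": 0},
    {"fingers": 0, "dx": 0, "dy": 0, "dz": 0, "yaw": 0}
  ]
}}

```text
clock: 8.87
tool_pos: [0.5471, -0.2271, 0.1506]
orientation: [-180.0, -0.0, 96.7]
contact_force: [0.2, 0.3, -2.3]
width: 0.179
gripper_force: 58.9
```

No contact force at 2.5 mm below the collar's top, so the lugs are in the gaps. I'll continue to the ledge.

Request:
{"name": "arm_command", "arguments": {
  "rows": [
    {"fingers": 0, "dx": 0, "dy": 0, "dz": -0.002, "yaw": 0},
    {"fingers": 0, "dx": 0, "dy": 0, "dz": -0.002, "yaw": 0},
    {"fingers": 0, "dx": 0, "dy": 0, "dz": -0.002, "yaw": 0},
    {"fingers": 0, "dx": 0, "dy": 0, "dz": -0.002, "yaw": 0},
    {"fingers": 0, "dx": 0, "dy": 0, "dz": -0.001, "yaw": 0},
    {"fingers": 0, "dx": 0, "dy": 0, "dz": -0.001, "yaw": 0},
    {"fingers": 0, "dx": 0, "dy": 0, "dz": 0, "yaw": 0},
    {"fingers": 0, "dx": 0, "dy": 0, "dz": 0, "yaw": 0}
  ]
}}

```text
clock: 9.53
tool_pos: [0.5472, -0.2271, 0.1408]
orientation: [-180.0, -0.0, 96.7]
contact_force: [0.1, 0.2, -3.2]
width: 0.181
gripper_force: 58.9
```

Request:
{"name": "arm_command", "arguments": {
  "rows": [
    {"fingers": 0, "dx": 0, "dy": 0, "dz": -0.0008, "yaw": 0},
    {"fingers": 0, "dx": 0, "dy": 0, "dz": -0.0008, "yaw": 0},
    {"fingers": 0, "dx": 0, "dy": 0, "dz": 0, "yaw": 0},
    {"fingers": 0, "dx": 0, "dy": 0, "dz": 0, "yaw": 0}
  ]
}}

```text
clock: 9.87
tool_pos: [0.5471, -0.2271, 0.1392]
orientation: [-180.0, -0.0, 96.7]
contact_force: [0.5, 0.1, -2.9]
width: 0.178
gripper_force: 58.9
```

Request:
{"name": "arm_command", "arguments": {
  "rows": [
    {"fingers": 0, "dx": 0, "dy": 0, "dz": -0.0005, "yaw": 0},
    {"fingers": 0, "dx": 0, "dy": 0, "dz": -0.0005, "yaw": 0},
    {"fingers": 0, "dx": 0, "dy": 0, "dz": 0, "yaw": 0}
  ]
}}

```text
clock: 10.12
tool_pos: [0.5471, -0.2271, 0.1381]
orientation: [-180.0, -0.0, 96.7]
contact_force: [-0.2, 0.1, -3.6]
width: 0.176
gripper_force: 58.9
```

Request:
{"name": "arm_command", "arguments": {
  "rows": [
    {"fingers": 0, "dx": 0, "dy": 0, "dz": -0.0005, "yaw": 0},
    {"fingers": 0, "dx": 0, "dy": 0, "dz": 0, "yaw": 0}
  ]
}}

```text
clock: 10.28
tool_pos: [0.5472, -0.2271, 0.1377]
orientation: [180.0, -0.0, 96.7]
contact_force: [-0.2, -0.6, -2.8]
width: 0.174
gripper_force: 59.0
```

Request:
{"name": "arm_command", "arguments": {
  "rows": [
    {"fingers": 0, "dx": 0, "dy": 0, "dz": -0.0005, "yaw": 0},
    {"fingers": 0, "dx": 0, "dy": 0, "dz": 0, "yaw": 0}
  ]
}}

```text
clock: 10.45
tool_pos: [0.5472, -0.2271, 0.1376]
orientation: [180.0, 0.0, 96.7]
contact_force: [-1.2, -0.0, 0.7]
width: 0.176
gripper_force: 59.6
```

Request:
{"name": "arm_command", "arguments": {
  "rows": [
    {"fingers": 0, "dx": 0, "dy": 0, "dz": -0.0005, "yaw": 0},
    {"fingers": 0, "dx": 0, "dy": 0, "dz": 0, "yaw": 0}
  ]
}}

```text
clock: 10.62
tool_pos: [0.5472, -0.2271, 0.1376]
orientation: [180.0, 0.0, 96.7]
contact_force: [-2.2, 1.7, 5.5]
width: 0.179
gripper_force: 60.3
```

The ledge is felt at TCP z 0.1376, which matches the carrier origin at 59 mm. I'll raise it a little over 1 mm and twist clockwise.

Request:
{"name": "arm_command", "arguments": {
  "rows": [
    {"fingers": 0, "dx": 0, "dy": 0, "dz": 0.001, "yaw": 0},
    {"fingers": 0, "dx": 0, "dy": 0, "dz": 0.001, "yaw": 0},
    {"fingers": 0, "dx": 0, "dy": 0, "dz": 0, "yaw": 0},
    {"fingers": 0, "dx": 0.0001, "dy": 0, "dz": 0, "yaw": -0.03},
    {"fingers": 0, "dx": 0.0001, "dy": 0, "dz": 0, "yaw": -0.03},
    {"fingers": 0, "dx": 0.0001, "dy": 0, "dz": 0, "yaw": -0.03},
    {"fingers": 0, "dx": 0, "dy": 0, "dz": 0, "yaw": -0.03},
    {"fingers": 0, "dx": 0, "dy": 0, "dz": 0, "yaw": 0}
  ]
}}

```text
clock: 11.28
tool_pos: [0.5474, -0.2271, 0.1384]
orientation: [-180.0, -0.0, 89.8]
contact_force: [0.3, -0.1, -2.5]
width: 0.18
gripper_force: 58.9
```

```bash
python3 -c "
from h import *
s=telemetry.sense();print(s['tool_pos'],s['contact_force'],s['wrist_torque'],s['orientation'])"
```

```text
[ 0.54739564 -0.22706783  0.13837375] [ 0.30530472 -0.06673568 -2.48044557] [ 0.02556936  0.04065978 -0.0112235 ] [-1.79975674e+02 -1.75692853e-02  8.97657836e+01]
```

Turning freely, with no torque.

Request:
{"name": "arm_command", "arguments": {
  "rows": [
    {"fingers": 0, "dx": 0.0001, "dy": 0, "dz": 0, "yaw": -0.03},
    {"fingers": 0, "dx": 0, "dy": 0, "dz": 0, "yaw": -0.03},
    {"fingers": 0, "dx": 0.0001, "dy": 0, "dz": 0, "yaw": -0.03},
    {"fingers": 0, "dx": 0, "dy": 0, "dz": 0, "yaw": -0.03},
    {"fingers": 0, "dx": 0.0001, "dy": -0.0001, "dz": 0, "yaw": -0.03},
    {"fingers": 0, "dx": 0, "dy": 0, "dz": 0, "yaw": -0.03},
    {"fingers": 0, "dx": 0.0001, "dy": 0, "dz": 0, "yaw": -0.03},
    {"fingers": 0, "dx": 0, "dy": 0, "dz": 0, "yaw": -0.03}
  ]
}}

```text
clock: 11.95
tool_pos: [0.5478, -0.2272, 0.1385]
orientation: [-180.0, -0.0, 76.0]
contact_force: [0.0, 0.6, -2.5]
width: 0.179
gripper_force: 58.9
```

Request:
{"name": "arm_command", "arguments": {
  "rows": [
    {"fingers": 0, "dx": 0.0001, "dy": 0, "dz": 0, "yaw": -0.03},
    {"fingers": 0, "dx": 0, "dy": 0, "dz": 0, "yaw": -0.03},
    {"fingers": 0, "dx": 0.0001, "dy": -0.0001, "dz": 0, "yaw": -0.03},
    {"fingers": 0, "dx": 0, "dy": 0, "dz": 0, "yaw": -0.03},
    {"fingers": 0, "dx": 0.0001, "dy": -0.0001, "dz": 0, "yaw": -0.03},
    {"fingers": 0, "dx": 0, "dy": 0, "dz": 0, "yaw": -0.03},
    {"fingers": 0, "dx": 0, "dy": 0, "dz": 0, "yaw": 0}
  ]
}}

```text
clock: 12.53
tool_pos: [0.5481, -0.2274, 0.1385]
orientation: [-180.0, -0.0, 65.8]
contact_force: [0.2, 0.1, -3.0]
width: 0.177
gripper_force: 58.8
```

Request:
{"name": "arm_command", "arguments": {
  "rows": [
    {"fingers": 0, "dx": 0.0001, "dy": 0, "dz": 0, "yaw": -0.035},
    {"fingers": 0, "dx": 0, "dy": 0, "dz": 0, "yaw": -0.035},
    {"fingers": 0, "dx": 0.0001, "dy": 0, "dz": 0, "yaw": -0.035},
    {"fingers": 0, "dx": 0, "dy": -0.0001, "dz": 0, "yaw": -0.035},
    {"fingers": 0, "dx": 0.0001, "dy": 0, "dz": 0, "yaw": -0.035},
    {"fingers": 0, "dx": 0, "dy": 0, "dz": 0, "yaw": -0.035},
    {"fingers": 0, "dx": 0, "dy": 0, "dz": 0, "yaw": -0.02},
    {"fingers": 0, "dx": 0, "dy": 0, "dz": 0, "yaw": 0}
  ]
}}

```text
clock: 13.2
tool_pos: [0.5484, -0.2275, 0.1386]
orientation: [-180.0, 0.0, 52.6]
contact_force: [-0.1, -0.1, -2.6]
width: 0.178
gripper_force: 58.8
```

```bash
python3 -c "
from h import *
s=telemetry.sense();print(s['tool_pos'],s['contact_force'],s['wrist_torque'],s['orientation'])"
```

```text
[ 0.54843548 -0.22748555  0.13859271] [-0.10486038 -0.05374095 -2.56080087] [-0.06407909  0.00633534  0.03129867] [-1.79989905e+02  6.74414724e-04  5.26151174e+01]
```

Request:
{"name": "arm_command", "arguments": {
  "rows": [
    {"fingers": 0, "dx": 0, "dy": 0, "dz": 0, "yaw": -0.015},
    {"fingers": 0, "dx": 0, "dy": 0, "dz": -0.001, "yaw": 0},
    {"fingers": 0, "dx": 0, "dy": 0, "dz": -0.0005, "yaw": 0},
    {"fingers": 0, "dx": 0, "dy": 0, "dz": -0.0005, "yaw": 0},
    {"fingers": 0, "dx": 0, "dy": 0, "dz": 0, "yaw": 0}
  ]
}}

```text
clock: 13.62
tool_pos: [0.5484, -0.2274, 0.1366]
orientation: [-180.0, 0.0, 51.7]
contact_force: [0.6, -0.2, -2.8]
width: 0.179
gripper_force: 58.9
```

```bash
python3 -c "
from h import *
s=telemetry.sense();print(s['tool_pos'],s['contact_force'],s['wrist_torque'],s['orientation'])"
```

```text
[ 0.54840086 -0.22744506  0.13655548] [ 0.58400622 -0.15431062 -2.81471546] [ 0.03443957 -0.04095008 -0.06059683] [-1.79983702e+02  1.33090046e-03  5.17475728e+01]
```

Already 1 mm below the ledge height with no force, so the lugs are dropping into the notches. I'll continue to the notch floor, which should be at TCP z of about 0.1316.

Request:
{"name": "arm_command", "arguments": {
  "rows": [
    {"fingers": 0, "dx": 0, "dy": 0, "dz": -0.001, "yaw": 0},
    {"fingers": 0, "dx": 0, "dy": 0, "dz": -0.001, "yaw": 0},
    {"fingers": 0, "dx": 0, "dy": 0, "dz": -0.001, "yaw": 0},
    {"fingers": 0, "dx": 0, "dy": 0, "dz": 0, "yaw": 0}
  ]
}}

```text
clock: 13.95
tool_pos: [0.5483, -0.2274, 0.1335]
orientation: [-180.0, 0.0, 51.7]
contact_force: [-0.1, -0.4, -3.4]
width: 0.182
gripper_force: 58.9
```

Request:
{"name": "arm_command", "arguments": {
  "rows": [
    {"fingers": 0, "dx": 0, "dy": 0, "dz": -0.0005, "yaw": 0},
    {"fingers": 0, "dx": 0, "dy": 0, "dz": -0.0005, "yaw": 0},
    {"fingers": 0, "dx": 0, "dy": 0, "dz": -0.0005, "yaw": 0},
    {"fingers": 0, "dx": 0, "dy": 0, "dz": -0.0005, "yaw": 0},
    {"fingers": 0, "dx": 0, "dy": 0, "dz": 0, "yaw": 0}
  ]
}}

```text
clock: 14.37
tool_pos: [0.5485, -0.2275, 0.1317]
orientation: [180.0, -0.0, 51.7]
contact_force: [0.2, 0.6, -3.1]
width: 0.176
gripper_force: 59.1
```

Request:
{"name": "arm_command", "arguments": {
  "rows": [
    {"fingers": 0, "dx": 0, "dy": 0, "dz": -0.0003, "yaw": 0},
    {"fingers": 0.25, "dx": 0, "dy": 0, "dz": 0, "yaw": 0},
    {"fingers": 0.4, "dx": 0, "dy": 0, "dz": 0, "yaw": 0},
    {"fingers": 0.5, "dx": 0, "dy": 0, "dz": 0, "yaw": 0},
    {"fingers": 0.6, "dx": 0, "dy": 0, "dz": 0, "yaw": 0},
    {"fingers": 0.6, "dx": 0, "dy": 0, "dz": 0, "yaw": 0},
    {"fingers": 0.6, "dx": 0, "dy": 0, "dz": 0, "yaw": 0}
  ]
}}

```text
clock: 14.95
tool_pos: [0.5485, -0.2275, 0.1315]
orientation: [180.0, -0.0, 51.7]
contact_force: [0.3, 0.5, 0.2]
width: 0.6
gripper_force: 0.0
```

Request:
{"name": "arm_command", "arguments": {
  "rows": [
    {"fingers": 0.6, "dx": 0, "dy": 0, "dz": 0.01, "yaw": 0},
    {"fingers": 0.6, "dx": 0, "dy": 0, "dz": 0.02, "yaw": 0},
    {"fingers": 0.6, "dx": 0, "dy": 0, "dz": 0.02, "yaw": 0},
    {"fingers": 0.6, "dx": 0, "dy": 0, "dz": 0.02, "yaw": 0},
    {"fingers": 0.6, "dx": 0, "dy": 0, "dz": 0.02, "yaw": 0},
    {"fingers": 0.6, "dx": 0, "dy": 0, "dz": 0.02, "yaw": 0},
    {"fingers": 0.6, "dx": 0, "dy": 0, "dz": 0, "yaw": 0},
    {"fingers": 0.6, "dx": 0, "dy": 0, "dz": 0, "yaw": 0}
  ]
}}

```text
clock: 15.62
tool_pos: [0.5486, -0.2276, 0.2428]
orientation: [179.9, -0.0, 51.7]
contact_force: [-0.1, 0.2, -0.7]
width: 0.604
gripper_force: 0.0
```

Run:
```python
from h import *
snap('side','end.png',(220,140,320,240),6)
f=lambda X:((proj('side',X)-[220,140]+.5)*6).round(0)
for z in (.053,.059): print(z,'bar top centre',f((.5474,-.2285,z+.11)))
print(f((.597,-.2285,.1)),f((.497,-.2285,.1)))
```

```text
0.053 bar top centre [237. 200.]
0.059 bar top centre [237. 189.]
[138. 311.] [340. 319.]
```

View pics/end.png

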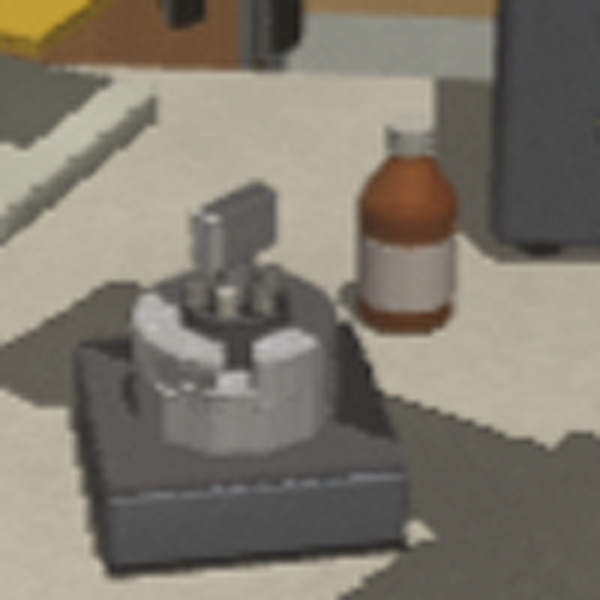

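The carrier sits upright in the collar. Its bar top is centred at about (234,197), against (237,200) predicted for locked, and the gripper is clear above. I'll hand in.

```bash
python3 -c "
from cell import arm
print(arm.close_job())"
```

```text
the job is handed in; nothing more can be done
None
```

The carrier is hung in the collar, twisted clockwise until both lugs dropped into the notches, and released; I handed the job in at about 16 s, and the hand-in returned no verdict.

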